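Put the straightedge away and hold the cover's access flap open for measuring

TASK

The flush check on the red machine cover is done: take the steel straightedge off the access flap it stands across and lower it gently, on edge, fully down into the free pair of notches in the wooden rack, centred, and let go of it. Then lift the flap and hold it still with the gripper at 60 degrees from shut, so that a colleague can measure the seat under it; it falls shut by itself, so finish while still holding it there. Leave the thinner bar in the rack, the caliper and the can where they are.

Things in the scene. Friction and masses are not known exactly. Their poses are not given: they have to be found in the camera images.
- straightedge_mid (a point): centre of the loose steel straightedge: a flat plain bar 180 mm long, 40 mm high, 10 mm thick, about 0.5 kg, four round marks on each broad face, standing on its long narrow edge across the shut flap, bottom edge on the cover's top face. Axes: y along its length, x across its thickness, z up. The centre is 20 mm above its bottom edge
- rack: fixed beech rack, origin under its middle: a board 130 (x) x 140 (y) x 14 mm with two upright notched cheeks 22 mm thick, 50 mm high over the table, their middles at y = +55 and -55 mm, open space between them. Notch pairs, running along y, at x = -30 mm (free) and x = +30 mm (holds the parallel)
- notch (a point): the rack's free pair of notches: the point is on the notch floor, midway between the cheeks, 28 mm above the table. Notches 13 mm wide, 22 mm deep, open at both ends, mouths bevelled to 19 mm. Axes: y along the notches (the straightedge lies this way, either way round, its middle at the rack's middle), x across them, z up
- flap_handle (a point): middle of the bar of the flap's bow handle: round steel bar 10 mm thick, 100 mm long, parallel to the hinge, a leg at each end; its axis is 36 mm above the flap's face and 122 mm from the hinge line. Turns with the flap: z square to the flap's face, x from hinge to free edge, y along the bar. Flap: red steel plate 137 x 136 x 4 mm, about 0.4 kg, flush when shut
- flap_hinge (a point): middle of the flap's hinge line, on the robot's side of the flap, level with the cover's top face, 85 mm above the table. Axes of the fixed cover: y along the hinge, x level towards the flap's free edge, z up
- cover: fixed red sheet-metal machine cover on a fibreboard slab 330 x 270 mm; origin at table height, 75 mm beyond the hinge line along x, axes as flap_hinge. Level top face 85 mm above the table, x from -125 to +110 mm, y from -120 to +120 mm; its nose slopes down beyond that
- flap (a joint): opening angle of the flap in rad: 0 shut, grows as the free edge rises and swings back towards the robot, 60 degrees = 1.047, stop at 1.9. Free hinge with hardly any friction: it falls shut from any angle under about 90 degrees
- parallel: bystander: loose steel bar 150 x 32 mm, 8 mm thick, standing on edge in the rack's other notches; origin in the middle of its bottom edge
- caliper: bystander: a caliper with black slide 230 mm long lying on the table along x, origin under the middle
- can: bystander: plain pale metal can 52 mm in diameter, 150 mm high, origin at the centre of its foot
Not all that is in view belongs to the job. Leave any turquoise or yellow look-alike of the part that bears straightedge_mid alone. Of the things that look like the rack, the larger one is meant.

How it is judged (in metres and radians):
On the way:
1. the straightedge stands on edge, fully down in the free notches of the rack, let go of, with the flap still shut (z of straightedge_mid in the frame of notch between 0.015 and 0.0235 m and x of straightedge_mid in the frame of notch between -0.006 and 0.006 m and y of straightedge_mid in the frame of notch between -0.03 and 0.03 m and angle between the y axis of straightedge_mid and the y axis of notch, either way round below 0.08 rad and angle between straightedge_mid's own z axis and vertical below 0.2 rad and contact force between the fingers and straightedge below 0.05 N and value of joint flap below 0.1 rad), for 0.3 s.
At the end, for the whole second after the job is handed in: the gripper's fingers hold the flap still at 60 degrees (within 5) from shut and nothing else carries it; the straightedge stands on edge, fully down (within 3.5 mm) in the rack's free notches, its middle within 30 mm of the rack's middle along the notches, at rest (value of joint flap between 0.96 and 1.135 rad and velocity of joint flap between -0.08 and 0.08 rad/s and contact force between the fingers and flap above 0.4 N and contact force between each of straightedge, parallel, can, caliper and flap below 0.05 N and z of straightedge_mid in the frame of notch between 0.015 and 0.0235 m and x of straightedge_mid in the frame of notch between -0.006 and 0.006 m and y of straightedge_mid in the frame of notch between -0.03 and 0.03 m and angle between the y axis of straightedge_mid and the y axis of notch, either way round below 0.08 rad and angle between straightedge_mid's own z axis and vertical below 0.2 rad and linear speed of straightedge below 0.02 m/s); the arm keeps its last pose, push and grip.
It fails at once if the flap is lifted while the straightedge is not in the rack (value of joint flap above 0.2 rad and horizontal distance between straightedge_mid and notch above 0.045 m).
It fails at once if the straightedge is dropped into the notches (faster than 0.4 m/s as it goes in) (linear speed of straightedge above 0.4 m/s and horizontal distance between straightedge_mid and notch below 0.045 m and z of straightedge_mid in the frame of notch below 0.045 m).
It fails at once if the straightedge is rammed into the rack (over 80 N) (contact force between straightedge and rack above 80 N).
It fails at once if the parallel, the caliper or the can is disturbed (distance of parallel from where it was at the start of the episode above 0.02 m or distance of any of caliper, can from where it was at the start of the episode above 0.03 m).
It also fails if it takes over 69 s, if anything falls off the work surface, if the arm or the gripper's body presses on something with over 40 N, if the wrist force passes 120 N, or if a joint passes its speed limit or range.

ROBOT

A 6-joint arm with a two-finger parallel gripper is mounted at the origin on the work surface. World frame = base frame: x ahead of the robot, y to its left, z up, the work surface at z = 0. Lengths are in m, angles in degrees, forces in N, time in s.
With the tool pointing down it reaches from about 0.4 to 0.825 m from the base axis. Payload 7 kg.
Tool frame: the origin (TCP) lies at the centre of the arm's flange, where the gripper is bolted on; the fingertips stand 178 mm ahead of it and the grasp point (between the pads) lies 159 mm ahead of it (tip_reach is the distance from the TCP to the fingertips, in m); z points along the fingers, y is the line along which they close (so a half turn about z gives the same grasp; the last joint's range is limited). The gripper opens to 88 mm and grips with 3 to 60 N. Pads are 19 mm wide; open, the fingers measure 130 mm over their backs; the gripper's body (78 mm by 193 mm) begins 47 mm behind the grasp point.
Start: joints at [-55.113, 20.546, 0.682, 0, -70.136, -16.507], TCP at [0.213, -0.641, 0.405] pointing down, gripper open.
Joint ranges: [-176.03, 176.03], [-82.01, 121.73], [-58.28, 71.71], [-173.87, 95.51], [-174.79, -0.11], [-173.66, 173.66]. Speed limits (degrees/s): [136.94, 136.94, 172.46, 180, 180, 180].

INTERFACE

Orientations are given as [roll, pitch, yaw] about the fixed x, y, z axes, in that order (R = Rz(yaw) Ry(pitch) Rx(roll)).
In Python, from plant import * gives the robot as it stands.
- The arm moves only by the shell command python3 -m handwheel 'ROWS'. ROWS is JSON, a list of rows, each a list of 7 numbers: the opening, from -1 (shut) to 1 (fully open), then the shift along the tool's x, y, z as a fraction of full scale, then the turn, a rotation vector about the tool's x, y, z as a fraction of full scale. A call has 1 to 5 rows; each row shifts and turns the commanded pose from where the row before left it, along the tool's axes as they then stand; what a row does not reach is not made up. Full scale, the value 1, is 0.025 m for a shift and 6 degrees for a turn. A row lasts 1/8 s, in which the tool goes at most 62.5 mm and 10.7 degrees, less where a joint would pass 70% of its speed; a pose out of reach is approached as far as the arm can. A call with a number of a shift or a turn outside -1 to 1 is refused whole. A call with a gripper value outside its range is refused whole. The fingers move at their own pace and stop on an object; the grip force is fixed at half the most. Time passes only in rows, so rows that do not move let the fingers close. It gives the time, the measured TCP pose, the force, the opening and the grip force at its end, in the units of the state.
- get_obs(): the state, without advancing time (a new reading comes with each control period).
- snapshot(name): name is "side" or "top" or "wrist"; returns a dict with "color" (384x512x3 uint8, red, green, blue), "fx", "fy", "cx", "cy" (pixels), "k1" (the pictures are not rectified: a ray, as slopes to the right and down, at radius r is drawn at 1 + k1 r^2 times it, then the intrinsics apply), "R" (3x3) and "t" (3): a world point X has camera coordinates R X + t; the wrist camera has in their place "tool_from_camera" (4x4, takes a point from camera to tool coordinates, whose origin is the TCP and whose axes are the flange's). Camera axes: x right, y down, z forward; pixel columns grow to the right and rows downward; lengths in m; the calibration is good to about 2 mm. A picture is of the moment at which its call begins: read the wrist's pose just before it. There is no depth.
- close_job(): hands the job in; it is judged then, once.
The state is a dict: "clock": time; "joint_pos": joint angles; "qvel": joint speeds; "tau": joint torques, N m; "tool_pos": TCP position; "orientation": TCP orientation; "force": force on the tool from outside, world axes, zero at the start; "moment": the same for the moment, N m; "opening": finger opening in m; "gripper_force": force on a finger pad.
Only numpy, scipy, OpenCV 4.12 (cv2) and the standard library are available. Lean on these libraries where they do the work, as an engineer would, in place of code of your own. Each camera call takes 0.05 s, during which the arm holds its last target. There are 200 camera calls.

## Working session

There is one attempt and no reset: what is moved stays moved. The work goes in short steps, Python scripts to look and compute and a shell command to move; the robot and the scene stay as the last step left them, time stands still between calls to the robot, and variables do not carry over. Pictures are saved under pics/ and viewed, at most 10 in all, crops included, and the job is handed in when it is done.

```bash
ls; mkdir -p pics; cat > h.py <<'E'
from plant import *
import numpy as np, cv2
from scipy.spatial.transform import Rotation as Ro
def toolT():
    o=get_obs(); T=np.eye(4); T[:3,:3]=Ro.from_euler('xyz',o['orientation'],degrees=True).as_matrix(); T[:3,3]=o['tool_pos']; return T
def shot(n):
    T=toolT(); s=snapshot(n)
    if n=='wrist':
        M=T@np.array(s['tool_from_camera']); s['Rw'],s['c']=M[:3,:3],M[:3,3]
    else:
        R=np.array(s['R']); s['Rw']=R.T; s['c']=-R.T@np.array(s['t'])
    return s
def K(s): return np.array([[s['fx'],0,s['cx']],[0,s['fy'],s['cy']],[0,0,1.]])
def ray(s,uv):
    p=cv2.undistortPoints(np.array(uv,float).reshape(-1,1,2),K(s),np.array([s['k1'],0,0,0.]))[:,0]
    return (s['Rw']@np.c_[p,np.ones(len(p))].T).T
def onz(s,uv,z):
    d=ray(s,uv); return s['c']+d*((z-s['c'][2])/d[:,2])[:,None]
def proj(s,X):
    R=s['Rw'].T; r=cv2.Rodrigues(R)[0]
    return cv2.projectPoints(np.array(X,float).reshape(-1,1,3),r,-R@s['c'],K(s),np.array([s['k1'],0,0,0.]))[0][:,0]
def save(s,name): cv2.imwrite('pics/'+name,s['color'][:,:,::-1])
E
python3 - <<'E'
from h import *
import pickle
S={n:shot(n) for n in('side','top')}
pickle.dump(S,open('s0.pkl','wb'))
im=np.vstack([S['top']['color'],S['side']['color']])
for n in S: save(S[n],n+'0.png'); print(n,S[n]['c'].round(3),S[n]['Rw'].round(2).tolist())
print(get_obs())
E
```

```text
pics
side [ 0.453 -1.006  0.91 ] [[1.0, -0.01, 0.03], [-0.03, -0.67, 0.74], [0.01, -0.74, -0.67]]
top [ 0.312 -0.136  1.188] [[-0.01, -0.99, 0.16], [-1.0, 0.01, -0.0], [-0.0, -0.16, -0.99]]
{'clock': 0.1, 'joint_pos': array([-5.51131370e+01,  2.05864164e+01,  6.39966346e-01, -1.93816985e-02,
       -7.01385120e+01, -1.65064169e+01]), 'qvel': array([-0.0241308 , -0.0283791 ,  0.17748514,  0.03566867,  0.00450713,
       -0.04536612]), 'tau': array([-1.48158804e-03, -5.84162915e+01,  2.93754637e+01,  7.01547280e+00,
        1.02365695e-02, -5.48153241e-05]), 'tool_pos': array([ 0.21278164, -0.6403926 ,  0.40382851]), 'orientation': array([ 1.79913362e+02, -6.67175588e-03, -1.61626147e+02]), 'force': array([ 0.11428305, -0.51817101,  1.42143651]), 'moment': array([ 0.03675738, -0.01437475, -0.03429348]), 'gripper_force': 0.0, 'opening': 0.08761330390913719}
```

View pics/top0.png

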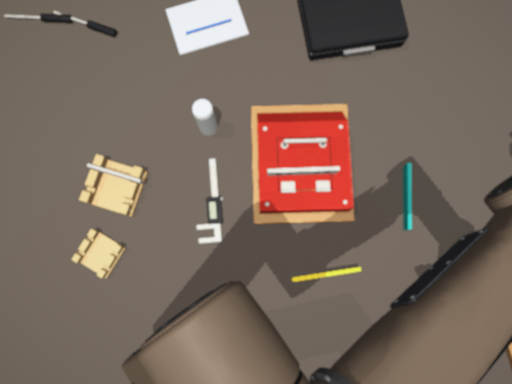

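View pics/side0.png

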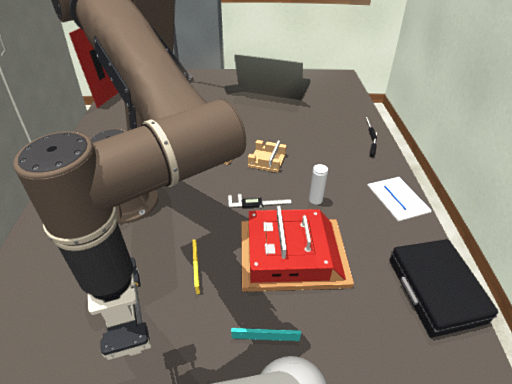

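The top view shows the plain steel bar across the red flap at (304,170), the turquoise look-alike at (409,196) and the yellow one at (327,273). The larger rack is at (113,186), holding the parallel in its upper notches, and the smaller rack is at (99,254). The steel bar on the flap and the larger rack fit the description. An enlarged crop will confirm this.

```bash
python3 - <<'E'
from h import *
import pickle
S=pickle.load(open('s0.pkl','rb')); s=S['top']; im=s['color']
a=cv2.resize(im[95:230,240:365],None,fx=3.2,fy=4.2*3.2/4.2,interpolation=3)
b=cv2.resize(im[145:280,65:190],None,fx=3.2,fy=3.2,interpolation=3)
cv2.imwrite('pics/crop1.png',np.hstack([a,b])[:,:,::-1])
hsv=cv2.cvtColor(im,cv2.COLOR_RGB2HSV)
def rect(m,x0,y0,x1,y1,n,z,minA=30):
    mm=np.zeros_like(m); mm[y0:y1,x0:x1]=m[y0:y1,x0:x1]
    for c in cv2.findContours(mm,0,cv2.CHAIN_APPROX_NONE)[0]:
        if cv2.contourArea(c)<minA: continue
        r=cv2.minAreaRect(c); B=cv2.boxPoints(r); P=onz(s,B,z)
        print(n,np.round(r[0],1),np.round(r[1],1),'ctr',onz(s,[r[0]],z).round(4),'box',P[:,:2].round(3).tolist())
steel=((hsv[...,1]<70)&(hsv[...,2]>110)).astype(np.uint8)
rect(steel,255,110,350,220,'steel',.125)
wood=((hsv[...,1]>50)&(hsv[...,0]>10)&(hsv[...,0]<30)&(hsv[...,2]>100)).astype(np.uint8)
rect(wood,60,140,160,222,'rack',.05,300)
red=((hsv[...,1]>200)&((hsv[...,0]<6)|(hsv[...,0]>174))&(hsv[...,2]>150)).astype(np.uint8)
rect(red,240,95,365,230,'red',.085,300)
rect(steel,70,140,160,222,'par',.06)
E
```

```text
steel [288.  186.5] [11. 14.] ctr [[ 0.5091 -0.2189  0.125 ]] box [[0.523, -0.202], [0.523, -0.237], [0.495, -0.236], [0.495, -0.201]]
steel [323.  185.5] [11. 14.] ctr [[ 0.5104 -0.3059  0.125 ]] box [[0.525, -0.289], [0.524, -0.324], [0.496, -0.323], [0.497, -0.288]]
steel [303.  170.1] [ 6.5 72.1] ctr [[ 0.5503 -0.2576  0.125 ]] box [[0.557, -0.167], [0.561, -0.348], [0.544, -0.348], [0.54, -0.168]]
steel [303.5 142.7] [ 9.7 45.2] ctr [[ 0.6211 -0.261   0.125 ]] box [[0.633, -0.204], [0.634, -0.318], [0.609, -0.318], [0.608, -0.204]]
rack [113.1 184.7] [59.5 53.1] ctr [[0.5347 0.2413 0.05  ]] box [[0.493, 0.337], [0.631, 0.299], [0.576, 0.145], [0.441, 0.185]]
red [301.5 118. ] [ 9. 85.] ctr [[ 0.7002 -0.2625  0.085 ]] box [[0.711, -0.15], [0.714, -0.375], [0.689, -0.375], [0.687, -0.15]]
par [114.5 180.5] [81. 89.] ctr [[0.544  0.2347 0.06  ]] box [[0.657, 0.359], [0.653, 0.119], [0.435, 0.114], [0.438, 0.347]]
```

View pics/crop1.png

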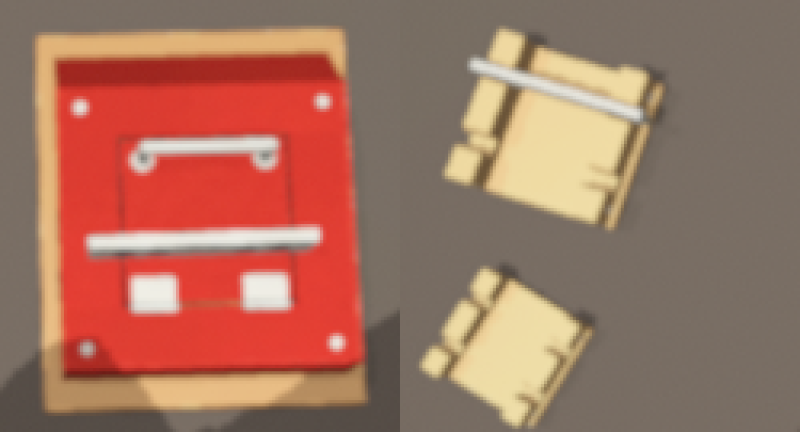

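The crop confirms it: on the left is the plain steel bar across the flap, with the handle above it and the hinge plates below. On the right, the larger rack (upper) has its lower notch pair free. I'll turn the tool first, then move above the bar.

```bash
cat >> h.py <<'E'
def go(p,yaw=None,pitch=0.,R=None):
    """print remaining shift (units of 25mm) and turn (units of 6deg) in tool axes to reach TCP p"""
    T=toolT(); R0=T[:3,:3]
    print('shift units',(R0.T@(np.array(p)-T[:3,3])/.025).round(2), 'tcp',T[:3,3].round(4))
    if R is None and yaw is not None: R=Ro.from_euler('xyz',[180,0,yaw],degrees=True).as_matrix()
    if R is not None: print('turn units',(np.degrees(Ro.from_matrix(R0.T@R).as_rotvec())/6).round(2))
E
Z='[1,0,0,0,0,0,-1]'; 
python3 -m handwheel '[[1,0,0,0,0,0,-1],[1,0,0,0,0,0,-1],[1,0,0,0,0,0,-1],[1,0,0,0,0,0,-1],[1,0,0,0,0,0,-1]]'
python3 -m handwheel '[[1,0,0,0,0,0,-1],[1,0,0,0,0,0,-1],[1,0,0,0,0,0,-1],[1,0,0,0,0,0,-1],[1,0,0,0,0,0,-1]]'
python3 -m handwheel '[[1,0,0,0,0,0,-1],[1,0,0,0,0,0,-1],[1,0,0,0,0,0,0]]'
python3 -c "
from h import *
go([.55,-.258,.40],-90)
s=snapshot('wrist');print(np.array(s['tool_from_camera']).round(3).tolist())"
```

```text
clock: 0.72
tool_pos: [0.2128, -0.6404, 0.4041]
orientation: [179.9, 0.0, -131.4]
force: [-0.7, -0.8, -1.3]
opening: 0.0881
gripper_force: 0.0
clock: 1.35
tool_pos: [0.2128, -0.6405, 0.4041]
orientation: [180.0, 0.0, -101.4]
force: [0.1, -0.2, -0.6]
opening: 0.0871
gripper_force: 0.0
clock: 1.72
tool_pos: [0.2128, -0.6405, 0.4042]
orientation: [180.0, 0.0, -89.7]
force: [1.3, -0.2, -0.3]
opening: 0.0877
gripper_force: 0.0
shift units [-15.22 -13.58   0.17] tcp [ 0.2128 -0.6405  0.4042]
turn units [0.   0.01 0.06]
[[-0.0, -0.955, -0.295, 0.081], [1.0, -0.0, 0.0, 0.001], [-0.0, -0.295, 0.955, 0.02], [0.0, 0.0, 0.0, 1.0]]
```

```bash

python3 -m handwheel '[[1,-1,-0.9,0,0,0,0],[1,-1,-0.9,0,0,0,0],[1,-1,-0.9,0,0,0,0],[1,-1,-0.9,0,0,0,0],[1,-1,-0.9,0,0,0,0]]' >/dev/null
python3 -m handwheel '[[1,-1,-0.9,0,0,0,0],[1,-1,-0.9,0,0,0,0],[1,-1,-0.9,0,0,0,0],[1,-1,-0.9,0,0,0,0],[1,-1,-0.9,0,0,0,0]]' >/dev/null
python3 -m handwheel '[[-0.1,-1,-0.9,0,0,0,0],[-0.1,-1,-0.9,0,0,0,0],[-0.1,-1,-0.9,0,0,0,0],[-0.1,-1,-0.9,0,0,0,0],[-0.1,-0.2,-0.1,0,0,0,0]]' 
python3 -m handwheel '[[-0.1,0,0,0,0,0,0],[-0.1,0,0,0,0,0,0]]'
cat > m1.py <<'E'
from h import *
import pickle
s=shot('wrist'); pickle.dump(s,open('w1.pkl','wb')); save(s,'w1.png')
hsv=cv2.cvtColor(s['color'],cv2.COLOR_RGB2HSV)
steel=((hsv[...,1]<70)&(hsv[...,2]>110)).astype(np.uint8)
for c in cv2.findContours(steel,0,cv2.CHAIN_APPROX_NONE)[0]:
    if cv2.contourArea(c)<150: continue
    r=cv2.minAreaRect(c); print(np.round(r[0],1),np.round(r[1],1),onz(s,[r[0]],.125).round(4),onz(s,cv2.boxPoints(r),.125)[:,:2].round(4).tolist())
go([.55,-.258,.271],-90)
E
python3 m1.py
```

```text
clock: 3.65
tool_pos: [0.5291, -0.2821, 0.4044]
orientation: [180.0, 0.0, -89.6]
force: [-0.1, -0.3, 0.4]
opening: 0.0438
gripper_force: 0.0
clock: 3.9
tool_pos: [0.5274, -0.284, 0.4047]
orientation: [180.0, -0.0, -89.7]
force: [-0.5, 0.1, 0.4]
opening: 0.0393
gripper_force: 0.0
[252. 327.] [ 20. 108.] [[ 0.5328 -0.153   0.125 ]] [[0.5818, -0.1637], [0.4837, -0.1641], [0.4827, -0.1422], [0.5828, -0.1418]]
[496.  326.4] [24.6 42.3] [[ 0.3102 -0.1555  0.125 ]] [[0.3213, -0.1354], [0.3219, -0.1801], [0.2995, -0.1749], [0.2979, -0.1297]]
[ 23.2 328.8] [49.2 25.2] [[ 0.7418 -0.1508  0.125 ]] [[0.7535, -0.1731], [0.7307, -0.1794], [0.7295, -0.1275], [0.7535, -0.1206]]
[322. 293.] [18. 40.] [[ 0.4707 -0.1893  0.125 ]] [[0.4888, -0.1983], [0.4536, -0.1985], [0.4522, -0.1801], [0.488, -0.1799]]
[326.8 252.4] [47.8 26.7] [[ 0.4689 -0.2292  0.125 ]] [[0.4864, -0.2469], [0.4654, -0.2539], [0.4508, -0.2109], [0.4726, -0.2033]]
[192.1 252.5] [26.5 47.5] [[ 0.5837 -0.2286  0.125 ]] [[0.6015, -0.2102], [0.5875, -0.253], [0.5666, -0.2464], [0.5798, -0.2029]]
[271. 241.] [36. 28.] [[ 0.5166 -0.2396  0
[... 256 characters left out ...]
 0.125 ]] [[0.5295, -0.3332], [0.5059, -0.3333], [0.5049, -0.3021], [0.5294, -0.3019]]
[228.8 190.6] [169.4  14.9] [[ 0.5512 -0.284   0.125 ]] [[0.5585, -0.3498], [0.5474, -0.3504], [0.5427, -0.2072], [0.5557, -0.2064]]
[507.   69.5] [45.  8.] [[ 0.3488 -0.3763  0.125 ]] [[0.355, -0.3912], [0.3494, -0.3912], [0.3424, -0.3608], [0.3482, -0.3608]]
[426.1 137. ] [274.8 169.2] [[ 0.3993 -0.3277  0.125 ]] [[0.4717, -0.4207], [0.3569, -0.4211], [0.3082, -0.2096], [0.4542, -0.2077]]
[68.3 96.7] [169.  363.6] [[ 0.668 -0.356  0.125]] [[0.8196, -0.2846], [0.6199, -0.4749], [0.536, -0.4173], [0.7341, -0.1894]]
shift units [-1.04 -0.91  5.35] tcp [ 0.5274 -0.2841  0.4047]
turn units [ 0.   -0.    0.05]
```

View pics/w1.png

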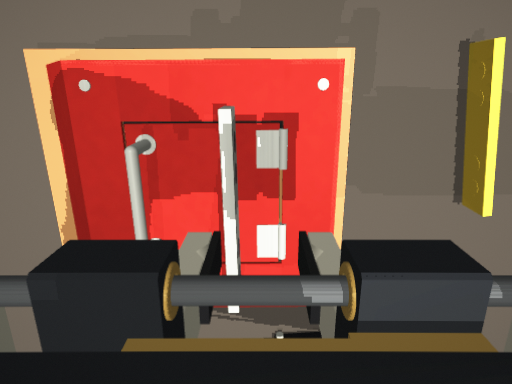

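The bar's top runs from (226,108) to (234,312). Its left edge puts the centre at about x = 0.5515, y = -0.258, with a yaw of about 1°, which agrees with the top view. The handle bar is at (135,190), x ≈ 0.626. Next I descend and grip.

```bash

python3 -m handwheel '[[-0.1,-0.5,-0.5,0,0,0,-0.13],[-0.1,-0.55,-0.46,0,0,0,0],[-0.1,0,0,1,0,0,0],[-0.1,0,0,1,0,0,0],[-0.1,0,0,1,0,0,0]]' >/dev/null
python3 -m handwheel '[[-0.1,0,0,1,0,0,0],[-0.1,0,0,0.7,0,0,0],[-0.1,0,0,0.6,0,0,0],[-0.1,0,0,0,0,0,0]]'
python3 -c "
from h import *
go([.5515,-.258,.2715],-88.9)"
python3 -m handwheel '[[-1,0,0,0,0,0,0],[-1,0,0,0,0,0,0],[-1,0,0,0,0,0,0],[-1,0,0,0,0,0,0],[-1,0,0,0,0,0,0]]'
```

```text
clock: 5.08
tool_pos: [0.5515, -0.2567, 0.2711]
orientation: [179.9, 0.0, -88.8]
force: [0.2, 0.8, 0.1]
opening: 0.0394
gripper_force: 0.0
shift units [ 0.05  0.   -0.02] tcp [ 0.5515 -0.2567  0.2711]
turn units [0.02 0.   0.01]
clock: 5.7
tool_pos: [0.5518, -0.2569, 0.2727]
orientation: [-179.9, -0.0, -88.8]
force: [-1.1, 1.1, 2.5]
opening: 0.0098
gripper_force: 30.0
```

```bash

python3 -m handwheel '[[-1,0,0,-0.5,0,0,0],[-1,0,0,-1,0,0,0],[-1,0,0,-1,0,0,0],[-1,0,0,-1,0,0,0.5],[-1,0,0,-1,0,0,0.8]]'
python3 -m handwheel '[[-1,0,0,-0.6,0,0,0.8],[-1,0,0,0,0,0,0.8],[-1,-0.5,0,0,0,0,0],[-1,-1,0.2,0,0,0,0],[-1,-1,0.2,0,0,0,0]]' >/dev/null
python3 -m handwheel '[[-1,-1,0.2,0,0,0,0],[-1,-1,0.2,0,0,0,0],[-1,-1,0.2,0,0,0,0],[-1,-1,0.2,0,0,0,0],[-1,-1,0.2,0,0,0,0]]' >/dev/null
python3 -m handwheel '[[-1,-1,0.2,0,0,0,0],[-1,-1,0.2,0,0,0,0],[-1,-1,0.2,0,0,0,0],[-1,-1,0.2,0,0,0,0],[-1,-1,0.2,0,0,0,0]]' >/dev/null
python3 -m handwheel '[[-1,-1,0.2,0,0,0,0],[-1,-1,0.2,0,0,0,0],[-1,-1,0.2,0,0,0,0],[-1,-1,0.2,0,0,0,0],[-1,-0.5,0,0,0,0,0]]'
python3 -m handwheel '[[-1,0,0,0,0,0,0],[-1,0,0,0,0,0,0]]'
python3 -c "
from h import *
import pickle
s=shot('wrist');pickle.dump(s,open('w2.pkl','wb'));save(s,'w2.png');save(shot('top'),'top2.png');go([.6,.2,.4],-106)"
```

```text
clock: 6.32
tool_pos: [0.5511, -0.2567, 0.3854]
orientation: [179.9, 0.0, -96.8]
force: [0.0, 0.0, -4.1]
opening: 0.0099
gripper_force: 30.0
clock: 8.82
tool_pos: [0.5937, 0.1754, 0.3995]
orientation: [180.0, -0.0, -106.2]
force: [-0.2, 0.2, -4.2]
opening: 0.01
gripper_force: 30.0
clock: 9.07
tool_pos: [0.5936, 0.1732, 0.3995]
orientation: [180.0, -0.0, -106.2]
force: [-0.8, 0.4, -4.1]
opening: 0.01
gripper_force: 30.0
shift units [-1.11  0.06 -0.01] tcp [0.5936 0.1729 0.3997]
turn units [ 0.   -0.   -0.05]
```

View pics/w2.png

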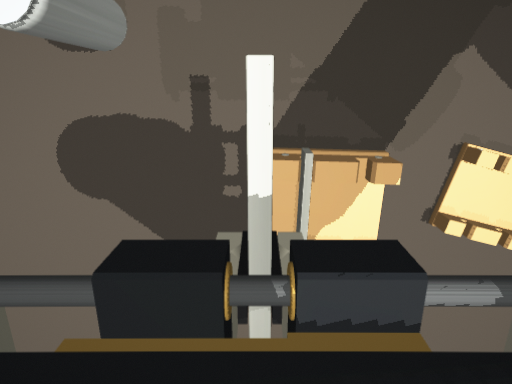

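The larger rack's near cheek shows at (273–400, 150–183). The parallel is at (306,190), and the free notch is around (365,170). I'll shift along the rack so both cheeks come into view.

```bash

python3 -m handwheel '[[-1,-1,0,0.4,0,0,0],[-1,-1,0,0.6,0,0,0],[-1,-1,0,0.6,0,0,0],[-1,-0.7,0,0,0,0,0],[-1,0,0,0,0,0,0]]'
python3 -m handwheel '[[-1,0,0,0,0,0,0]]'
python3 -c "
from h import *
import pickle
s=shot('wrist');pickle.dump(s,open('w3.pkl','wb'))
c=s['color'][0:300,250:450]
cv2.imwrite('pics/w3.png',cv2.resize(c,None,fx=2,fy=2,interpolation=3)[:,:,::-1])"
```

```text
clock: 9.8
tool_pos: [0.62, 0.2643, 0.3589]
orientation: [180.0, -0.0, -106.1]
force: [0.2, -0.4, -3.9]
opening: 0.0101
gripper_force: 30.0
clock: 9.93
tool_pos: [0.6195, 0.2626, 0.3598]
orientation: [-180.0, -0.0, -106.2]
force: [-0.2, -0.3, -4.4]
opening: 0.0102
gripper_force: 30.0
```

View pics/w3.png

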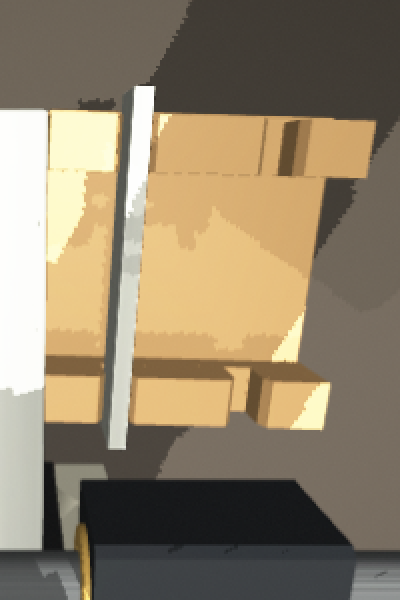

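The crop shows the far cheek's free notch mouth at crop x 265–311, row 147, and the near cheek's at 220–265, row 403. The right ends are at 374 and 326. Now casting these onto z = 0.05.

```bash
python3 - <<'E'
from h import *
import pickle
s=pickle.load(open('w3.pkl','rb'))
f=lambda *p:onz(s,np.array(p,float)/2+[250,0],.05)[:,:2]
P=f((376,121),(371,178),(330,382),(323,430),(265,117),(263,176),(312,120),(308,177),(270,380),(263,429),(232,378),(228,427))
names='endFarA endFarB endNearA endNearB L_farA L_farB R_farA R_farB R_nA R_nB L_nA L_nB'.split()
for n,p in zip(names,P): print(n,p.round(4))
far=P[0:2].mean(0);near=P[2:4].mean(0)
d=near-far;L=np.linalg.norm(d);d/=L;print('spacing',L,'yaw of y',np.degrees(np.arctan2(-d[0],d[1])))
for nm,a,b,e in(('far',P[4:6],P[6:8],P[0:2]),('near',P[10:],P[8:10],P[2:4])):
    print(nm,'mouth',np.linalg.norm(a.mean(0)-b.mean(0))*1000,'block',np.linalg.norm(e.mean(0)-b.mean(0))*1000)
x=np.array([d[1],-d[0]])
print('centre from ends',(far+near)/2+x*.035,'from R edges',P[6:10].mean(0)+x*.0095)
q=onz(s,np.array([[139,86],[135,86],[118,448]])/2+[250,0],.06)[:,:2];print('par',q)
# held bar
hsv=cv2.cvtColor(s['color'],cv2.COLOR_RGB2HSV);print([ (np.where(hsv[r,230:300,2]>150)[0][[0,-1]]+230).tolist() for r in (20,60,100,140)])
E
```

```text
endFarA [0.4541 0.2068]
endFarB [0.4588 0.2281]
endNearA [0.4878 0.3108]
endNearB [0.4943 0.3329]
L_farA [0.4963 0.1928]
L_farB [0.501  0.2149]
R_farA [0.4785 0.1992]
R_farB [0.4834 0.2205]
R_nA [0.5134 0.3024]
R_nB [0.5206 0.3248]
L_nA [0.5295 0.2967]
L_nB [0.5358 0.3194]
spacing 0.10998458099821892 yaw of y -18.34389578384471
far mouth 18.660761349179584 block 25.639618999210537
near mouth 16.613639065030974 block 27.191787894256425
centre from ends [0.5070006  0.25866427] from R edges [0.50798759 0.25874089]
par [[0.54382011 0.16814815]
 [0.54528236 0.16771983]
 [0.5869258  0.31089255]]Traceback (most recent call last):
  File "<stdin>", line 16, in <module>
IndexError: index 0 is out of bounds for axis 0 with size 0
```

Cheek spacing comes out at 110.0 mm as it should, and the mouth and block widths agree. The notch is at about (0.507, 0.2587) with yaw about -17.8°. Moving over it.

```bash

python3 -m handwheel '[[-1,0,0,0,0,0,0.27],[-1,0,0,0,0,0,0]]' >/dev/null
python3 -c "
from h import *
go([.507,.2587,.252],-107.8)"
```

```text
shift units [1.51 4.24 4.32] tcp [0.6195 0.2619 0.3601]
turn units [-0.    0.   -0.02]
```

```bash

python3 -m handwheel '[[-1,0.4,1,0,0,0,0],[-1,0.4,1,0,0,0,0],[-1,0.4,1,0,0,0,0],[-1,0.3,0.9,0,0,0,0],[-1,0,0.3,0,0,0,0]]' >/dev/null
python3 -m handwheel '[[-1,0,0,1,0,0,0],[-1,0,0,1,0,0,0],[-1,0,0,1,0,0,0],[-1,0,0,0.7,0,0,0],[-1,0,0,0.3,0,0,0]]' >/dev/null
python3 -m handwheel '[[-1,0,0,0,0,0,0],[-1,0,0,0,0,0,0]]'
python3 - <<'E'
from h import *
import pickle
go([.507,.2587,.252],-107.8)
t=shot('top');pickle.dump(t,open('t4.pkl','wb'));w=shot('wrist');pickle.dump(w,open('w4.pkl','wb'))
c=cv2.resize(w['color'][0:290,170:350],None,fx=2.07,fy=2.07,interpolation=3)
u=cv2.resize(shot('side')['color'][120:190,220:310],None,fx=4.4,fy=600/70,interpolation=3)
cv2.imwrite('pics/w4.png',np.hstack([c[:600],u[:c.shape[0]]])[:,:,::-1])
E
```

```text
clock: 11.72
tool_pos: [0.5085, 0.2591, 0.2605]
orientation: [-180.0, 0.1, -107.9]
force: [-0.1, -0.0, -4.5]
opening: 0.0099
gripper_force: 30.0
shift units [0.03 0.05 0.34] tcp [0.5085 0.2591 0.2605]
turn units [-0.01  0.01 -0.01]
```

View pics/w4.png

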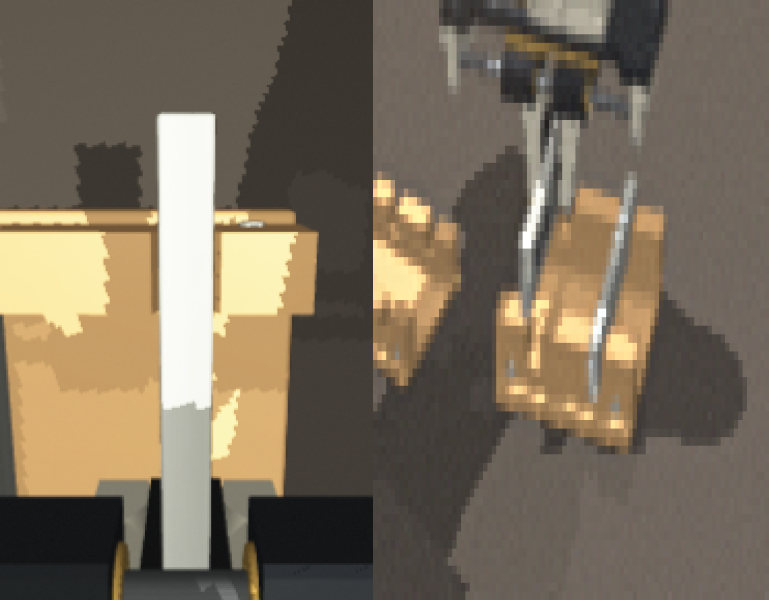

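The bar sits centred between the mouth edges: bar at crop 158–215, mouth at about 152–219. The side view also shows it above the lower-x notches. I'll lower it slowly.

```bash

python3 -m handwheel '[[-1,0,0.03,0.3,0,0,0],[-1,0,0,0.2,0,0,0],[-1,0,0,0.2,0,0,0],[-1,0,0,0.2,0,0,0],[-1,0,0,0.2,0,0,0]]'
python3 -m handwheel '[[-1,0,0,0.2,0,0,0],[-1,0,0,0.2,0,0,0],[-1,0,0,0.1,0,0,0],[-1,0,0,0.1,0,0,0],[-1,0,0,0,0,0,0]]'
```

```text
clock: 12.5
tool_pos: [0.5074, 0.2591, 0.2317]
orientation: [180.0, -0.0, -107.9]
force: [0.2, -0.3, -3.9]
opening: 0.0098
gripper_force: 30.0
clock: 13.12
tool_pos: [0.5073, 0.2591, 0.217]
orientation: [180.0, -0.0, -107.9]
force: [0.9, -0.3, -2.9]
opening: 0.0098
gripper_force: 30.0
```

```bash

python3 -m handwheel '[[-1,0,0,0.04,0,0,0],[-1,0,0,0.04,0,0,0],[-1,0,0,0,0,0,0]]'
```

```text
clock: 13.5
tool_pos: [0.5074, 0.2591, 0.2157]
orientation: [-180.0, 0.0, -107.8]
force: [-2.5, 0.3, 2.8]
opening: 0.0101
gripper_force: 30.0
```

The bar is on the notch floor: force z went from -4 to +2.8 N at the expected height. I'll open partly, because the parallel is close, then wait and rise.

```bash

python3 -m handwheel '[[-0.4,0,0,0,0,0,0],[-0.4,0,0,0,0,0,0],[-0.4,0,0,0,0,0,0],[-0.4,0,0,0,0,0,0],[-0.4,0,0,0,0,0,0]]'
python3 -m handwheel '[[-0.4,0,0,-0.3,0,0,0],[-0.4,0,0,-0.6,0,0,0],[-0.4,0,0,-1,0,0,0],[-0.4,0,0,-1,0,0,0],[-0.4,0,0,-1,0,0,0]]' 
python3 -m handwheel '[[-0.4,0,0,-1,0,0,0],[-0.4,0,0,-1,0,0,0],[-0.4,0,0,-1,0,0,0],[-0.4,0,0,0,0,0,0],[-0.4,0,0,0,0,0,0]]' 
python3 - <<'E'
from h import *
import pickle
w=shot('wrist');pickle.dump(w,open('w5.pkl','wb'));s=shot('side')
u=cv2.resize(s['color'][120:190,220:310],None,fx=3.2,fy=384/70,interpolation=3)
cv2.imwrite('pics/w5.png',np.hstack([w['color'],u[:384]])[:,:,::-1])
go([.6265,-.26,.40],-89)
E
```

```text
clock: 14.12
tool_pos: [0.5074, 0.2591, 0.2152]
orientation: [-180.0, 0.0, -107.9]
force: [0.3, -0.1, -0.3]
opening: 0.0267
gripper_force: 0.0
clock: 14.75
tool_pos: [0.5073, 0.259, 0.3148]
orientation: [-180.0, 0.1, -107.9]
force: [0.0, 0.5, 0.2]
opening: 0.0261
gripper_force: 0.0
clock: 15.38
tool_pos: [0.507, 0.2588, 0.3881]
orientation: [180.0, 0.0, -107.9]
force: [-0.1, -0.0, 0.3]
opening: 0.0262
gripper_force: 0.0
shift units [ 18.29 -10.91  -0.5 ] tcp [0.5071 0.2589 0.3872]
turn units [ 0.01 -0.01 -3.14]
```

View pics/w5.png

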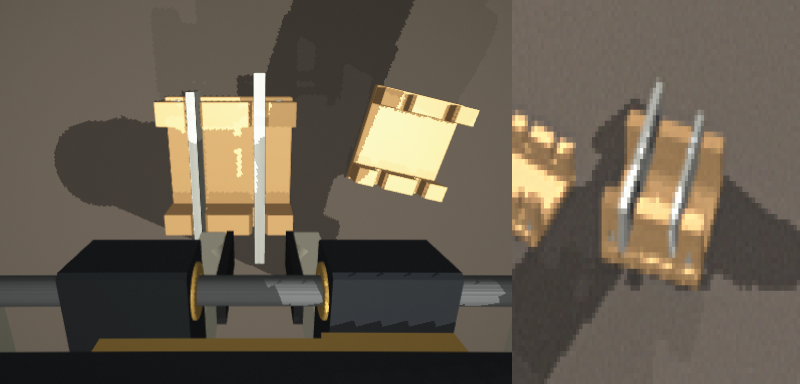

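The straightedge stands upright and released in the free notches, (259,73) to (260,263), and the parallel is undisturbed. Next is the flap handle at about (0.626, -0.262, 0.121).

```bash

python3 -m handwheel '[[-0.1,0,0,0,0,0,-0.8],[-0.1,0,0,0,0,0,-0.8],[-0.1,0,0,0,0,0,-0.8],[-0.1,0,0,0,0,0,-0.74],[-0.1,0,0,0,0,0,0]]' >/dev/null
python3 -m handwheel '[[-0.1,1,-0.2,0,0,0,0],[-0.1,1,-0.2,0,0,0,0],[-0.1,1,-0.2,0,0,0,0],[-0.1,1,-0.2,0,0,0,0],[-0.1,1,-0.2,0,0,0,0]]' >/dev/null
python3 -m handwheel '[[-0.1,1,-0.2,0,0,0,0],[-0.1,1,-0.2,0,0,0,0],[-0.1,1,-0.2,0,0,0,0],[-0.1,1,-0.2,0,0,0,0],[-0.1,1,-0.2,0,0,0,0]]' >/dev/null
python3 -m handwheel '[[-0.1,1,-0.2,0,0,0,0],[-0.1,1,-0.2,0,0,0,0],[-0.1,1,-0.2,0,0,0,0],[-0.1,1,-0.2,0,0,0,0],[-0.1,1,-0.2,0,0,0,0]]' >/dev/null
python3 -m handwheel '[[-0.1,1,-0.2,0,0,0,0],[-0.1,1,-0.2,0,0,0,0],[-0.1,1,-0.2,0,0,0,0],[-0.1,1,-0.2,0,0,0,0],[-0.1,0.7,-0.2,0,0,0,0]]' >/dev/null
python3 -m handwheel '[[-0.1,0,0,0,0,0,0],[-0.1,0,0,0,0,0,0]]'
python3 - <<'E'
from h import *
go([.6262,-.262,.2805],-89)
w=shot('wrist');save(w,'w6.png')
P=proj(w,[[.6262,y,.121] for y in(-.31,-.26)]);print(P)
hsv=cv2.cvtColor(w['color'],cv2.COLOR_RGB2HSV); m=(hsv[...,1]<90)&(hsv[...,2]>90)
for v in range(110,230,15):
    c=np.where(m[v,180:340])[0]+180
    if len(c): 
        X=onz(w,[[c[0],v],[c[-1],v]],.121); print(v,c[0],c[-1],len(c),X[:,:2].round(4).tolist())
E
```

```text
clock: 18.85
tool_pos: [0.6157, -0.2313, 0.3874]
orientation: [180.0, 0.0, -89.1]
force: [-0.0, 0.7, -0.8]
opening: 0.0393
gripper_force: 0.0
shift units [ 1.23 -0.4   4.28] tcp [ 0.6157 -0.2313  0.3874]
turn units [ 0.    0.   -0.01]
[[244.95657497  88.39940166]
 [244.72724113 158.85632535]]
110 236 249 14 [[0.6325, -0.2952], [0.6233, -0.2954]]
125 237 249 13 [[0.6318, -0.2847], [0.6232, -0.2848]]
140 237 249 13 [[0.6319, -0.2739], [0.6231, -0.274]]
155 237 249 13 [[0.6319, -0.2628], [0.6231, -0.263]]
170 237 249 13 [[0.632, -0.2514], [0.623, -0.2516]]
185 238 249 12 [[0.6312, -0.2397], [0.6229, -0.2398]]
200 236 255 20 [[0.6328, -0.2276], [0.6182, -0.2279]]
215 238 249 12 [[0.6313, -0.2153], [0.6227, -0.2154]]
```

```bash

python3 -m handwheel '[[-0.1,0.6,-0.25,0,0,0,0],[-0.1,0.63,-0.22,0.3,0,0,0],[-0.1,0,0,1,0,0,0],[-0.1,0,0,1,0,0,0],[-0.1,0,0,1,0,0,0]]' >/dev/null
python3 -m handwheel '[[-0.1,0,0,0.6,0,0,0],[-0.1,0,0,0.38,0,0,0],[-0.1,0,0,0,0,0,0],[-0.1,0,0,0,0,0,0]]'
python3 -m handwheel '[[-1,0,0,0,0,0,0],[-1,0,0,0,0,0,0],[-1,0,0,0,0,0,0],[-1,0,0,0,0,0,0],[-1,0,0,0,0,0,0]]'
```

```text
clock: 20.02
tool_pos: [0.6284, -0.2623, 0.2816]
orientation: [-179.9, -0.0, -89.0]
force: [-0.0, 0.4, 0.1]
opening: 0.0395
gripper_force: 0.0
clock: 20.65
tool_pos: [0.6281, -0.2622, 0.2808]
orientation: [-180.0, -0.0, -89.0]
force: [-1.0, 0.0, 1.3]
opening: 0.0088
gripper_force: 30.0
```

```bash
python3 - <<'E'
import numpy as np
def tcp(t):
    f=t/2; g=np.array([122*np.cos(t)-36*np.sin(t),122*np.sin(t)+36*np.cos(t)])
    return g-159*np.array([np.sin(f),-np.cos(f)])
for k in range(12):
    a,b=np.radians([5*k,5*k+5]); d=tcp(b)-tcp(a); f=a/2
    # tool z=(sin f,-cos f), tool y=(-cos f,-sin f)
    print(5*k+5,'y %.2f z %.2f'%((d@[-np.cos(f),-np.sin(f)])/25,(d@[np.sin(f),-np.cos(f)])/25), tcp(b).round(1), (tcp(b)-tcp(0)).round(1))
E
```

```text
5 y 0.42 z -0.41 [111.5 205.3] [-10.5  10.3]
10 y 0.44 z -0.41 [100. 215.] [-22.  20.]
15 y 0.46 z -0.40 [ 87.8 224. ] [-34.2  29. ]
20 y 0.48 z -0.39 [ 74.7 232.1] [-47.3  37.1]
25 y 0.49 z -0.38 [ 60.9 239.4] [-61.1  44.4]
30 y 0.51 z -0.37 [ 46.5 245.8] [-75.5  50.8]
35 y 0.53 z -0.36 [ 31.5 251.1] [-90.5  56.1]
40 y 0.54 z -0.35 [ 15.9 255.4] [-106.1   60.4]
45 y 0.56 z -0.34 [ -0.  258.6] [-122.    63.6]
50 y 0.57 z -0.33 [-16.4 260.7] [-138.4   65.7]
55 y 0.59 z -0.31 [-32.9 261.6] [-154.9   66.6]
60 y 0.60 z -0.30 [-49.7 261.4] [-171.7   66.4]
```

```bash

python3 -m handwheel '[[-1,0,0.42,-0.41,0.417,0,0],[-1,0,0.44,-0.41,0.417,0,0],[-1,0,0.46,-0.40,0.417,0,0],[-1,0,0,0,0,0,0]]'
python3 -m handwheel '[[-1,0,0.48,-0.39,0.417,0,0],[-1,0,0.49,-0.38,0.417,0,0],[-1,0,0.51,-0.37,0.417,0,0],[-1,0,0,0,0,0,0]]'
```

```text
clock: 21.15
tool_pos: [0.5934, -0.2627, 0.3104]
orientation: [-172.4, 0.0, -89.0]
force: [1.9, 0.5, -2.0]
opening: 0.0089
gripper_force: 30.0
clock: 21.65
tool_pos: [0.5527, -0.2633, 0.3318]
orientation: [-164.9, 0.0, -89.0]
force: [3.9, 2.6, -1.3]
opening: 0.0088
gripper_force: 30.0
```

```bash

python3 -m handwheel '[[-1,0,0.53,-0.36,0.417,0,0],[-1,0,0.54,-0.35,0.417,0,0],[-1,0,0.56,-0.34,0.417,0,0],[-1,0,0,0,0,0,0]]'
python3 -m handwheel '[[-1,0,0.57,-0.33,0.417,0,0],[-1,0,0.59,-0.31,0.417,0,0],[-1,0,0.60,-0.30,0.417,0,0],[-1,0,0,0,0,0,0],[-1,0,0,0,0,0,0]]'
python3 -m handwheel '[[-1,0,0,0,0,0,0],[-1,0,0,0,0,0,0],[-1,0,0,0,0,0,0]]'
python3 - <<'E'
from h import *
T=toolT(); g=T[:3,3]+.159*T[:3,2]; print('grasp',g)
for hx in(.504,.5055):
    a=np.degrees(np.arctan2(g[2]-.085,g[0]-hx)-np.arctan2(36,122)); print('flap',a,'r',np.hypot(g[0]-hx,g[2]-.085))
s=shot('side');t=shot('top')
cv2.imwrite('pics/end.png',np.hstack([cv2.resize(s['color'][110:310,200:360],None,fx=2.5,fy=2.5,interpolation=3),cv2.resize(t['color'][90:290,60:220],None,fx=2.5,fy=2.5,interpolation=3)])[:,:,::-1])
E
```

```text
clock: 22.15
tool_pos: [0.5066, -0.264, 0.3448]
orientation: [-157.4, 0.0, -89.0]
force: [5.1, 5.6, 0.9]
opening: 0.0088
gripper_force: 30.0
clock: 22.78
tool_pos: [0.4581, -0.2648, 0.3478]
orientation: [-149.9, 0.0, -89.0]
force: [4.3, 7.5, 5.8]
opening: 0.0091
gripper_force: 30.0
clock: 23.15
tool_pos: [0.4585, -0.2648, 0.3477]
orientation: [-149.9, -0.0, -88.9]
force: [4.7, 7.1, 4.8]
opening: 0.009
gripper_force: 30.0
grasp [ 0.53813771 -0.26336703  0.2101448 ]
flap 58.301387638399206 r 0.12971740338548593
flap 58.942502354000005 r 0.12933074505057948
```

View pics/end.png

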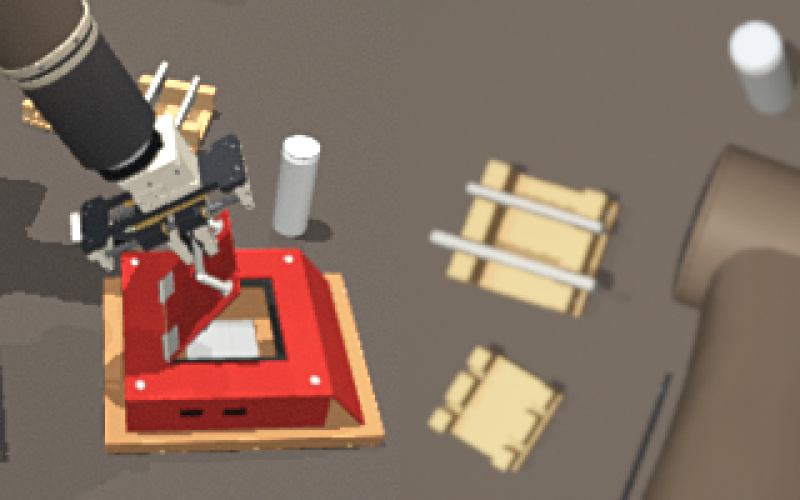

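The side view shows the flap held at about 59° by the handle. The top view shows both bars standing in the rack. I'll check numerically that the straightedge is centred, and nudge the flap by about 1°.

```bash
python3 -m handwheel '[[-1,0,0.06,-0.06,0,0,0],[-1,0,0,0,0,0,0],[-1,0,0,0,0,0,0],[-1,0,0,0,0,0,0],[-1,0,0,0,0,0,0]]'
python3 - <<'E'
from h import *
t=shot('top'); P=onz(t,np.array([[433,236],[594,286]])/2.5+[60,90],.068); print('bar',P,P.mean(0),np.linalg.norm(P[0]-P[1]))
n=np.array([.5072,.2587]); print('along',(P.mean(0)[:2]-n)@[np.sin(.31),np.cos(.31)],'across',(P.mean(0)[:2]-n)@[np.cos(.31),-np.sin(.31)])
T=toolT(); print(T[:3,3]+.159*T[:3,2], np.abs(get_obs()['qvel']).max())
E
```

```text
clock: 23.88
tool_pos: [0.4564, -0.2648, 0.3483]
orientation: [-149.9, -0.0, -88.9]
force: [4.0, 6.8, 5.3]
opening: 0.0092
gripper_force: 30.0
bar [[ 0.52733146 -0.07996928  0.068     ]
 [ 0.47199579 -0.24704189  0.068     ]] [ 0.49966363 -0.16350558  0.068     ] 0.17599799834458918
along -0.40437958779977917 across 0.12162031725102859
[ 0.53611813 -0.26337581  0.21068955] 0.10742021986193827
```

```bash
python3 - <<'E'
from h import *
t=shot('top'); P=onz(t,np.array([[33,236],[194,286]])/2.5+[60,90],.068); m=P.mean(0); print(m,np.linalg.norm(P[0]-P[1]))
n=np.array([.5072,.2587]); d=m[:2]-n; print('along',d@[np.sin(.31),np.cos(.31)],'across',d@[np.cos(.31),-np.sin(.31)])
E
```

```text
[0.5057474  0.25498344 0.068     ] 0.18011250069735357
along -0.003982533662102229 across -0.00024958601056519254
```

The straightedge measures 180 mm long, is 4 mm off centre along the notches and is centred across them. The flap is held at about 60°, so I'm handing in.

```bash
python3 -c "
from plant import *
print(close_job())"
```

```text
the job is handed in; nothing more can be done
None
```

I handed the job in with the straightedge standing in the rack's free notches (about 4 mm off centre by camera, 30 mm allowed), let go of before the flap moved, and the gripper holding the flap still at about 60° (computed from the grasp position); the hand-in gave no verdict.

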